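Recharge the ski-wax tank

TASK

Recharge the cold wax tank: first take the dark lump of old wax out of the tank and put it in the red scrap bin, then pour all six yellow wax nuggets from the blue scoop cup into the tank. Finally stand the empty cup upright near the middle of its black mat, and leave the other things on the bench where they are.

Things in the scene. Friction and masses are not known exactly. Their poses are not given: they have to be found in the camera images.
- tank: Open steel wax tank, fixed to the bench, switched off: 206 mm along its x, 196 mm along its y, rim 70 mm above the bench. Walls 8 mm thick, inner floor 20 mm above the bench (50 mm deep inside). Black control strip on its -x side reaching 122 mm from the centre. Origin: centre of the underside; z up.
- lump: Dark brown lump of old wax lying on the tank's floor: about 46 mm along its x, 32 mm along its y (grip here), 38 mm high, 45 g. Origin: centre of the underside.
- bin: Red open-topped scrap bin, fixed: 150 x 150 mm outside, 85 mm high, walls and floor 4 mm. Origin: centre of the underside.
- mat: Black rubber mat, fixed, 160 x 160 mm, 3 mm thick, on which the cup stands. Origin: centre of the underside.
- cup: Blue scoop cup, about 150 g, holding six nuggets. Origin under its foot; z up when standing, x to the pouring side. Flat foot from x -33 to +20 mm; 62 mm wide along y; walls 55 mm high, 3 mm thick. Its front is a chute rising at 45 degrees from the foot to the lip. Black fin handle at the back: x -95 to -33, 16 mm thick along y, z 26 to 60 mm.
- cup_lip (a point): Middle of the cup's pouring lip, at x 75.5, z 57 mm in the cup's frame; axes as the cup's. The cup must be tipped some 60 to 70 degrees, lip down, to empty.
- cup_grip (a point): Middle of the fin handle, at x -66, z 45 mm in the cup's frame; axes as the cup's: pinch along y (16 mm).
- nugget0: Yellow wax nugget, a rounded piece 24 mm thick and 26 mm long, 11 g, starting in the cup. Origin: its centre.
- nugget1: Yellow wax nugget, a rounded piece 24 mm thick and 26 mm long, 11 g, starting in the cup. Origin: its centre.
- nugget2: Yellow wax nugget, a rounded piece 24 mm thick and 26 mm long, 11 g, starting in the cup. Origin: its centre.
- nugget3: Yellow wax nugget, a rounded piece 24 mm thick and 26 mm long, 11 g, starting in the cup. Origin: its centre.
- nugget4: Yellow wax nugget, a rounded piece 24 mm thick and 26 mm long, 11 g, starting in the cup. Origin: its centre.
- nugget5: Yellow wax nugget, a rounded piece 24 mm thick and 26 mm long, 11 g, starting in the cup. Origin: its centre.
- bottle: Bystander: white bottle with green label and orange cap, 60 mm across, 160 mm high. Origin: centre of the underside.
- screwdriver: Bystander: red-handled screwdriver, about 200 mm long, lying on the bench. Origin: under its middle; x along its length.
- waxbar: Bystander: green bar of wax 50 x 100 x 28 mm. Origin: centre of the underside.
- brush: Bystander: wooden-handled brush lying on the bench, x along its length. Origin: under its middle.
Things that resemble listed ones, but are neither listed nor needed, are in the scene too. There is more than one size of the lump; the one meant has the size given above.

How it is judged:
By the outcome, as a careful person would: the job done as asked, in the order asked, and still so for the second after the job is handed in, with the robot touching nothing.
It also fails if it takes over 69 s, if anything falls off the work surface, if the arm or the gripper's body presses on something with over 40 N, if the wrist force passes 120 N, or if a joint passes its speed limit or range.

ROBOT

A 6-joint arm with a two-finger parallel gripper is mounted at the origin on the work surface. World frame = base frame: x ahead of the robot, y to its left, z up, the work surface at z = 0. Lengths are in mm, angles in rad, forces in N, time in s.
With the tool pointing down it reaches from about 400 to 925 mm from the base axis. Payload 12.5 kg.
Tool frame: the origin (TCP) lies at the very end of the fingers, on their centre line; the grasp point (between the pads) lies grip_depth behind it (grip_depth is the distance from the TCP to the grasp point, in mm); z points along the fingers, y is the line along which they close (so a half turn about z gives the same grasp; the last joint's range is limited). The gripper opens to 95 mm and grips with 3 to 60 N. Pads are 20 mm wide; open, the fingers measure 119 mm over their backs; the gripper's body (75 mm by 180 mm) begins 59 mm behind the grasp point.
Start: joints at [-1.293, 0.491, 1.559, -0, 1.092, -0.106], TCP at [234.053, -579.539, 214.661] pointing down, gripper open.
Joint ranges: [-3.1, 3.1], [-0.84, 2.19], [0.05, 2.79], [-1.13, 4.28], [0.06, 2.93], [-2.69, 2.69]. Speed limits (rad/s): [2.22, 2.22, 2.79, 3.14, 3.14, 3.14].

INTERFACE

Orientations are given as [roll, pitch, yaw] about the fixed x, y, z axes, in that order (R = Rz(yaw) Ry(pitch) Rx(roll)).
In Python, from cell import state, read_camera, job_done, grip_depth gives the robot as it stands.
- The arm moves only by the tool drive_tool, never from a script. Its argument "targets" is a list of rows, each an object with "jaw": the opening, from 0 (shut) to 1 (fully open); "travel": the shift along the tool's x, y, z in m, a list of three; "twist": the turn about the tool's z in rad. In form: [{"jaw": jaw, "travel": [tx, ty, tz], "twist": twist}, ...]. A call has 1 to 8 rows; each row is the pose to reach, as a shift and turn from the pose commanded when the call began, along the tool's axes at that moment; what a row does not reach only later rows make up. A row lasts 1/12 s, in which the tool goes at most 41.7 mm and 7.16 degrees, less where a joint would pass 70% of its speed; a pose out of reach is approached as far as the arm can. A call with a gripper value outside its range is refused whole. The fingers move at their own pace and stop on an object; the grip force is fixed at half the most. Time passes only in rows, so rows that repeat a pose let the fingers close. It gives the time, the measured TCP pose, the force, the opening and the grip force at its end, in the units of the state.
- state(): the state, without advancing time (a new reading comes with each control period).
- read_camera(name): name is "scene" or "top" or "wrist"; returns a dict with "frame" (400x640x3 uint8, red, green, blue), "fx", "fy", "cx", "cy" (pixels), "R" (3x3) and "t" (3): a world point X has camera coordinates R X + t. Camera axes: x right, y down, z forward; pixel columns grow to the right and rows downward; lengths in mm; the calibration is good to about 2 mm. A picture is of the moment at which its call begins. There is no depth.
- job_done(): hands the job in; it is judged then, once.
The state is a dict: "t": time; "joints": joint angles; "qvel": joint speeds; "tau": joint torques, N m; "eef_pos": TCP position; "tcp_rot": TCP orientation; "ft_force": force on the tool from outside, world axes, zero at the start; "moment": the same for the moment, N m; "opening": opening from 0.0 (shut) to 1.0 (fully open); "grip_force": force on a finger pad.
Only numpy, scipy, OpenCV 4.12 (cv2) and the standard library are available. Lean on these libraries where they do the work, as an engineer would, in place of code of your own. Each camera call takes 0.05 s, during which the arm holds its last target. There are 200 camera calls.

## Working session

There is one attempt and no reset: what is moved stays moved. The work goes in short steps, Python scripts to look and compute and a tool call to move; the robot and the scene stay as the last step left them, time stands still between calls to the robot, and variables do not carry over. Pictures are saved under pics/ and viewed, at most 10 in all, crops included, and the job is handed in when it is done.

Besides the shell and the picture viewer there is one more tool, called after "Request:" as name(argument=value, ...), one argument or row to a line, values as JSON. drive_tool: Moves the arm, as the interface text tells. Its arguments: {"type":"object","properties":{"targets":{"type":"array"}},"required":["targets"]}

```bash
mkdir -p pics; ls; python3 - <<'E'
from cell import state, read_camera, grip_depth
import cv2,pickle
print(grip_depth, state())
for n in("scene","top"):
    c=read_camera(n); pickle.dump(c,open(f'pics/{n}.pkl','wb'))
    cv2.imwrite(f'pics/{n}0.png',c["frame"][:,:,::-1]); print(n,c["fx"],c["fy"],c["cx"],c["cy"],c["R"],c["t"])
E
```

```text
pics
18.8 {'t': 0.0, 'joints': array([-1.29260972e+00,  4.91547409e-01,  1.55948532e+00, -1.24003604e-05,
        1.09167297e+00, -1.05598492e-01]), 'qvel': array([-0.00085447,  0.0015043 ,  0.00061885, -0.00110812, -0.00017112,
        0.00099846]), 'tau': array([ 2.64386465e-03, -6.12644219e+01, -2.58180892e+01,  6.93795132e-02,
        4.82510612e-02, -7.88682519e-05]), 'eef_pos': array([ 233.96926493, -579.27935996,  214.0569391 ]), 'tcp_rot': array([-3.14048465e+00, -1.06381452e-04,  3.83790761e-01]), 'ft_force': array([ 0.1303366 , -0.40461106,  0.43021535]), 'moment': array([-0.0107598 ,  0.01977484, -0.01460156]), 'grip_force': 0.0, 'opening': 0.9996132467972264}
scene 384.4515490890162 384.4515490890162 317.93641152630954 197.80480654983103 [[-0.80541413  0.59260296 -0.01139315]
 [ 0.4624729   0.61629808 -0.63741312]
 [-0.37071133 -0.51865056 -0.770438  ]] [ 487.66790421 -228.7504804  1088.16330477]
top 364.97650777306666 364.97650777306666 316.25841438777843 200.5770684361437 [[ 0.014109   -0.99981987 -0.01269521]
 [-0.99715051 -0.01312808 -0.07428672]
 [ 0.07410667  0.01370714 -0.99715611]] [-16.61372163 579.99200342 905.25843537]
```

View pics/top0.png

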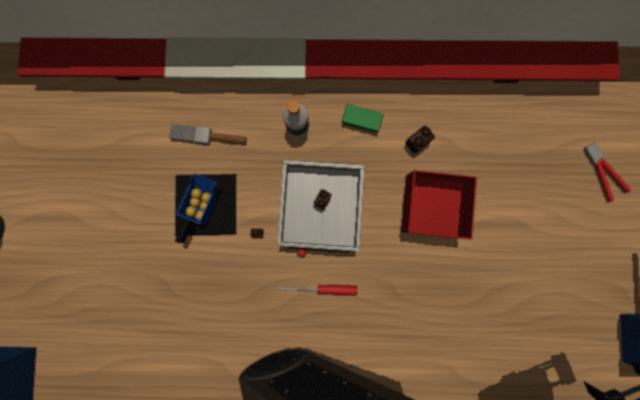

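View pics/scene0.png

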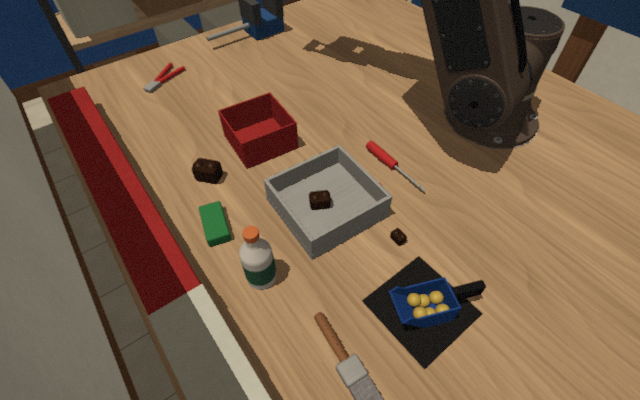

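The top view shows three dark-lump candidates: (322,200) in the tank, a larger one at (420,140), and a smaller one at (257,233). I choose the one inside the tank. The cup is at (197,203) on the mat at (206,205), with its fin toward (183,238). The bin is at (439,205).

```bash
cat > h.py <<'E'
import numpy as np,cv2,pickle
from cell import state, read_camera
def ray(c,u,v,z):
    "world point at height z seen at pixel u,v"
    R,t=np.array(c["R"]),np.array(c["t"]); o=-R.T@t
    d=R.T@np.array([(u-c["cx"])/c["fx"],(v-c["cy"])/c["fy"],1]); return o+d*(z-o[2])/d[2]
def proj(c,X):
    p=np.array(c["R"])@np.array(X,float)+c["t"]; return np.array([p[0]/p[2]*c["fx"]+c["cx"],p[1]/p[2]*c["fy"]+c["cy"]])
def crop(c,x0,y0,x1,y1,s,name):
    cv2.imwrite(name,cv2.resize(c["frame"][y0:y1,x0:x1,::-1],None,fx=s,fy=s,interpolation=cv2.INTER_CUBIC))
E
python3 - <<'E'
from h import *
T=pickle.load(open('pics/top.pkl','rb'));S=pickle.load(open('pics/scene.pkl','rb'))
f=T["frame"].astype(int)
def rect(m,x0,y0,x1,y1,z,n):
    k=np.zeros(m.shape,bool);k[y0:y1,x0:x1]=m[y0:y1,x0:x1]
    ys,xs=np.nonzero(k); P=np.array([ray(T,x,y,z)[:2] for x,y in zip(xs,ys)],np.float32)
    r=cv2.minAreaRect(P); print(n,len(xs),np.round(r[0]),np.round(r[1]),round(r[2],1),'mean',P.mean(0).round(1))
g=f.sum(2)
rect(g<190,295,175,345,235,50,'lump@58')
rect(g<190,400,120,440,160,30,'biglump'); rect(g<190,245,222,268,242,20,'small')
rect((f[:,:,2]>f[:,:,0]+25),170,165,240,245,55,'cup blue@55')
rect((f[:,:,0]>f[:,:,2]+60)&(f[:,:,1]>90),180,180,215,225,35,'nuggets')
rect(g<130,170,168,242,240,3,'mat')
rect((f[:,:,0]>f[:,:,1]+60)&(f[:,:,1]<60),395,160,485,250,85,'bin@85')
a=cv2.resize(T["frame"][150:260,165:275,::-1],None,fx=3.6,fy=3.6,interpolation=cv2.INTER_CUBIC)
b=cv2.resize(T["frame"][150:260,268:378,::-1],None,fx=3.6,fy=3.6,interpolation=cv2.INTER_CUBIC)
cv2.imwrite('pics/crop1.png',np.hstack([a,b]))
E
```

```text
lump@58 227 [579. -23.] [30. 49.] 61.8 mean [579.4 -22.5]
biglump 548 [ 734. -268.] [49. 83.] 39.5 mean [ 734.1 -266.7]
small 109 [496. 140.] [20. 31.] 0.8 mean [496.1 140.7]
cup blue@55 769 [578. 281.] [ 79. 115.] 70.3 mean [584.3 282.1]
nuggets 252 [569. 292.] [43. 66.] 69.1 mean [570. 290.]
mat 3013 [563. 280.] [167. 155.] 1.8 mean [565.8 275.9]
bin@85 2628 [ 571. -305.] [149. 149.] 84.6 mean [ 558.2 -290.8]
```

View pics/crop1.png

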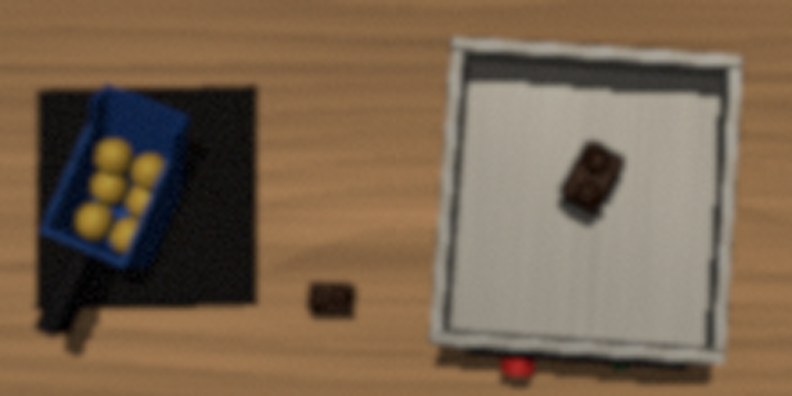

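The crop confirms it. The tank lump measures 49x30 mm, which matches 46x32, with its long axis at about -28°. The cup lip corners are at crop (105,88) and (188,122), and the tank rim corners at (455,40), (740,57), (722,360) and (432,343).

```bash
python3 - <<'E'
from h import *
T=pickle.load(open('pics/top.pkl','rb'));S=pickle.load(open('pics/scene.pkl','rb'))
L=lambda x,y,z:ray(T,x/3.6+165-.36,y/3.6+150-.36,z)
Rr=lambda x,y,z:ray(T,(x-396)/3.6+268-.36,y/3.6+150-.36,z)
t=[Rr(*p,70) for p in((455,38),(741,57),(723,362),(431,343))]
print('tank',np.mean(t,0),[np.linalg.norm(t[i]-t[i-1]).round() for i in range(4)], np.degrees(np.arctan2(*(t[0]+t[1]-t[2]-t[3])[1::-1])))
m=[L(*p,3) for p in((38,91),(255,86),(255,302),(38,305))]
print('mat',np.mean(m,0),[np.linalg.norm(m[i]-m[i-1]).round() for i in range(4)])
lip=(L(105,86,57)+L(189,120,57))/2; bk=(L(41,232,55)+L(125,269,55))/2
d=(lip-bk)[:2]; a=np.arctan2(d[1],d[0]); u=np.array([np.cos(a),np.sin(a)])
o=((lip[:2]-75.5*u)+(bk[:2]+33*u))/2
print('cup len',np.linalg.norm(d),'yaw',a,np.degrees(a),'orig',o,'grip',o-66*u,'tail seen',L(52,328,45))
for X in([*(o+75.5*u),57],[*(o-66*u),60],[*(o-95*u),60],[579.4,-22.5,58]): print(proj(S,X).round(1))
b=[ray(T,*p,85) for p in((408,171),(477,179),(473,240),(402,237))]; print('bin',np.mean(b,0))
E
```

```text
tank [566.4552059  -20.38463932  70.        ] [np.float64(205.0), np.float64(193.0), np.float64(204.0), np.float64(194.0)] -3.1762001264057056
mat [569.07903965 279.70143331   3.        ] [np.float64(155.0), np.float64(158.0), np.float64(156.0), np.float64(156.0)]
cup len 109.14716689482105 yaw -0.38146087570290027 -21.856098227140677 orig [558.69365178 292.63325884] grip [497.43761456 317.20352347] tail seen [474.62599029 327.84951654  45.        ]
[396.3 305.5]
[470.1 285.8]
[484.6 282. ]
[321.1 192.5]
bin [ 565.20612897 -300.64996763   85.        ]
```

Request:
drive_tool(
  targets=[
    {"jaw": 1,"travel": [0.264,-0.194,0],"twist": -0.96},
    {"jaw": 1,"travel": [0.264,-0.194,0],"twist": -0.96},
    {"jaw": 1,"travel": [0.264,-0.194,0],"twist": -0.96},
    {"jaw": 1,"travel": [0.264,-0.194,0],"twist": -0.96},
    {"jaw": 1,"travel": [0.264,-0.194,0],"twist": -0.96},
    {"jaw": 1,"travel": [0.264,-0.194,0],"twist": -0.96},
    {"jaw": 1,"travel": [0.264,-0.194,0],"twist": -0.96},
    {"jaw": 1,"travel": [0.264,-0.194,0],"twist": -0.96},
  ],
)

```text
t: 0.77
eef_pos: [406.9, -298.5, 214.6]
tcp_rot: [-3.141, -0.0, 1.351]
ft_force: [1.0, -0.8, 0.3]
opening: 1.005
grip_force: 0.0
```

Request:
drive_tool(
  targets=[
    {"jaw": 1,"travel": [0.31,0.106,0],"twist": -0.99},
    {"jaw": 1,"travel": [0.31,0.106,0],"twist": -0.99},
    {"jaw": 1,"travel": [0.31,0.106,0],"twist": -0.99},
    {"jaw": 1,"travel": [0.31,0.106,0],"twist": -0.99},
    {"jaw": 1,"travel": [0.31,0.106,0],"twist": -0.99},
    {"jaw": 1,"travel": [0.31,0.106,0],"twist": -0.99},
    {"jaw": 1,"travel": [0.31,0.106,0],"twist": -0.99},
    {"jaw": 1,"travel": [0.31,0.106,0],"twist": -0.99},
  ],
)

```text
t: 1.43
eef_pos: [580.1, -20.0, 214.4]
tcp_rot: [-3.141, -0.0, 2.341]
ft_force: [0.3, -0.4, -0.6]
opening: 0.998
grip_force: 0.0
```

Request:
drive_tool(
  targets=[
    {"jaw": 1,"travel": [0,0,0.03],"twist": -0.11},
    {"jaw": 1,"travel": [0,0,0.06],"twist": -0.22},
    {"jaw": 1,"travel": [0,0,0.08],"twist": -0.315},
    {"jaw": 1,"travel": [0,0,0.09],"twist": -0.315},
    {"jaw": 1,"travel": [0,0,0.09],"twist": -0.315},
  ],
)

```text
t: 1.85
eef_pos: [578.3, -22.5, 122.6]
tcp_rot: [-3.14, -0.004, 2.646]
ft_force: [0.1, -1.2, -0.4]
opening: 1.0
grip_force: 0.0
```

```bash
python3 - <<'E'
from h import *
s=state();print(s["eef_pos"],s["tcp_rot"],s["joints"])
c=read_camera("wrist");pickle.dump(c,open('pics/w1.pkl','wb'));crop(c,0,0,640,400,1,'pics/w1.png')
print(proj(c,[579,-22.5,58]),proj(c,[*s["eef_pos"][:2],58]))
E
```

```text
[578.33815216 -22.49580894 122.56187938] [-3.14024294 -0.00357982  2.64565366] [-1.52954495e-01  5.35391340e-01  1.76815554e+00 -9.01064814e-05
  8.41870995e-01 -1.22775410e+00]
[322.84830895 218.34832301] [322.42441703 217.59416876]
```

View pics/w1.png

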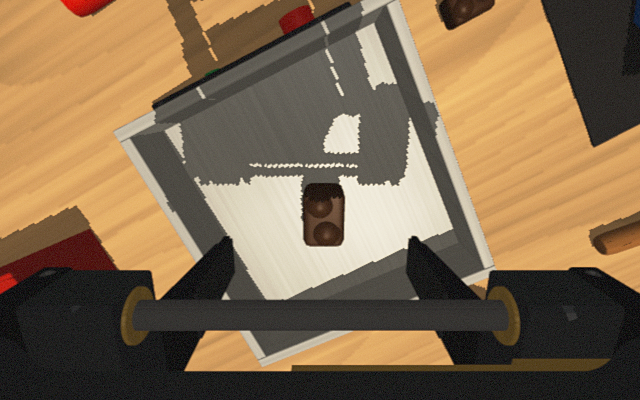

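The wrist view shows the lump top centred at (324,222), against a predicted (323,218), and aligned with the fingers. Descend and grip.

Request:
drive_tool(
  targets=[
    {"jaw": 1,"travel": [0,0,0.03],"twist": 0},
    {"jaw": 1,"travel": [0,0,0.06],"twist": 0},
    {"jaw": 1,"travel": [0,0,0.08],"twist": 0},
    {"jaw": 1,"travel": [0,0,0.09],"twist": 0},
    {"jaw": 0.7,"travel": [0,0,0.097],"twist": 0},
    {"jaw": 0,"travel": [0,0,0.097],"twist": 0},
    {"jaw": 0,"travel": [0,0,0.097],"twist": 0},
    {"jaw": 0,"travel": [0,0,0.097],"twist": 0},
  ],
)

```text
t: 2.57
eef_pos: [580.0, -22.7, 29.0]
tcp_rot: [3.141, 0.002, 2.648]
ft_force: [-0.1, 0.5, 0.7]
opening: 0.774
grip_force: 0.0
```

Request:
drive_tool(
  targets=[
    {"jaw": 0,"travel": [0,0,0],"twist": 0},
    {"jaw": 0,"travel": [0,0,0],"twist": 0},
    {"jaw": 0,"travel": [0,0,0],"twist": 0},
    {"jaw": 0,"travel": [0,0,0],"twist": 0},
  ],
)

```text
t: 2.9
eef_pos: [579.4, -22.6, 28.0]
tcp_rot: [3.141, 0.001, 2.649]
ft_force: [0.8, -0.2, -0.2]
opening: 0.495
grip_force: 0.0
```

Request:
drive_tool(
  targets=[
    {"jaw": 0,"travel": [0,0,0],"twist": 0},
    {"jaw": 0,"travel": [0,0,0],"twist": 0},
    {"jaw": 0,"travel": [0,0,0],"twist": 0},
    {"jaw": 0,"travel": [0,0,0],"twist": 0},
    {"jaw": 0,"travel": [0,0,0],"twist": 0},
  ],
)

```text
t: 3.32
eef_pos: [579.3, -22.6, 27.6]
tcp_rot: [-3.142, 0.0, 2.649]
ft_force: [-0.5, 0.5, 0.6]
opening: 0.333
grip_force: 30.0
```

Request:
drive_tool(
  targets=[
    {"jaw": 0,"travel": [0,0,-0.02],"twist": 0},
    {"jaw": 0,"travel": [0,0,-0.05],"twist": 0},
    {"jaw": 0,"travel": [0,0,-0.085],"twist": 0},
    {"jaw": 0,"travel": [0,0,-0.12],"twist": 0},
    {"jaw": 0,"travel": [0,0,-0.14],"twist": 0},
  ],
)

```text
t: 3.73
eef_pos: [579.9, -22.7, 171.1]
tcp_rot: [3.141, 0.003, 2.649]
ft_force: [-0.4, 0.8, -0.6]
opening: 0.339
grip_force: 30.0
```

Request:
drive_tool(
  targets=[
    {"jaw": 0,"travel": [-0.015,-0.032,0],"twist": 0},
    {"jaw": 0,"travel": [-0.033,-0.069,0],"twist": 0},
    {"jaw": 0,"travel": [-0.05,-0.105,0],"twist": 0},
    {"jaw": 0,"travel": [-0.067,-0.142,0],"twist": 0},
    {"jaw": 0,"travel": [-0.084,-0.178,0],"twist": 0},
    {"jaw": 0,"travel": [-0.101,-0.213,0],"twist": 0},
    {"jaw": 0,"travel": [-0.114,-0.24,0],"twist": 0},
    {"jaw": 0,"travel": [-0.119,-0.2515,0],"twist": 0},
  ],
)

```text
t: 4.4
eef_pos: [564.4, -304.3, 167.2]
tcp_rot: [-3.141, 0.0, 2.646]
ft_force: [-0.2, -0.1, 0.4]
opening: 0.334
grip_force: 30.0
```

Request:
drive_tool(
  targets=[
    {"jaw": 0,"travel": [0,0,0.03],"twist": 0},
    {"jaw": 0,"travel": [0,0,0.065],"twist": 0},
    {"jaw": 0,"travel": [0,0,0.1],"twist": 0},
    {"jaw": 0,"travel": [0,0,0.125],"twist": 0},
    {"jaw": 0,"travel": [0,0,0.135],"twist": 0},
    {"jaw": 0.5,"travel": [0,0,0.135],"twist": 0},
    {"jaw": 0.5,"travel": [0,0,0.135],"twist": 0},
    {"jaw": 0.5,"travel": [0,0,0.135],"twist": 0},
  ],
)

```text
t: 5.07
eef_pos: [566.0, -300.8, 34.4]
tcp_rot: [-3.141, 0.003, 2.649]
ft_force: [-0.2, -0.2, 0.5]
opening: 0.478
grip_force: 0.0
```

Request:
drive_tool(
  targets=[
    {"jaw": 0.55,"travel": [0,0,0],"twist": 0},
    {"jaw": 0.55,"travel": [0,0,0],"twist": 0},
    {"jaw": 0.55,"travel": [0,0,-0.02],"twist": 0},
    {"jaw": 0.55,"travel": [0,0,-0.05],"twist": 0},
    {"jaw": 0.55,"travel": [0,0,-0.09],"twist": 0},
    {"jaw": 0.55,"travel": [0,0,-0.13],"twist": 0},
    {"jaw": 0.55,"travel": [0,0,-0.15],"twist": 0},
  ],
)

```text
t: 5.65
eef_pos: [566.1, -301.1, 188.5]
tcp_rot: [-3.141, 0.006, 2.649]
ft_force: [0.7, -0.2, -0.0]
opening: 0.547
grip_force: 0.0
```

```bash
python3 - <<'E'
from h import *
c=read_camera("wrist");s=state();print(s["eef_pos"],s["tcp_rot"],s["opening"])
crop(c,100,0,540,400,1,'pics/w2.png')
E
```

```text
[ 566.89293842 -301.59873316  190.90036024] [-3.14050975  0.01025033  2.64887209] 0.5507160737948347
```

View pics/w2.png

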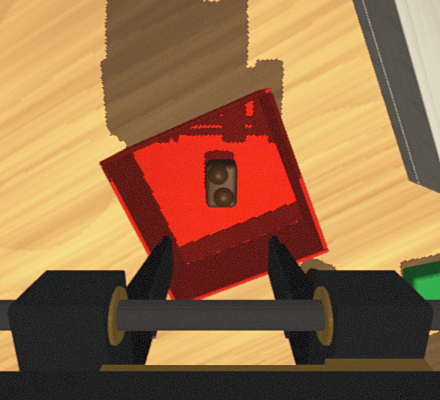

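The lump lies in the bin at (221,183). Now to the cup handle.

Request:
drive_tool(
  targets=[
    {"jaw": 0.6,"travel": [0.017,0.026,0],"twist": 0},
    {"jaw": 0.6,"travel": [0.04,0.059,0],"twist": 0},
    {"jaw": 0.6,"travel": [0.063,0.092,0],"twist": 0},
    {"jaw": 0.6,"travel": [0.086,0.126,0],"twist": -0.02},
    {"jaw": 0.6,"travel": [0.109,0.16,0],"twist": -0.04},
    {"jaw": 0.6,"travel": [0.132,0.194,0],"twist": -0.06},
    {"jaw": 0.6,"travel": [0.154,0.226,0],"twist": -0.08},
    {"jaw": 0.6,"travel": [0.175,0.257,0],"twist": -0.111},
  ],
)

```text
t: 6.37
eef_pos: [531.9, 10.6, 183.3]
tcp_rot: [3.141, 0.001, 2.761]
ft_force: [1.0, -0.4, 0.2]
opening: 0.604
grip_force: 0.0
```

```bash
python3 - <<'E'
from h import *
s=state();p=s["tcp_rot"][2];d=np.array([501.2,315.7])-s["eef_pos"][:2];print(s["eef_pos"],s["tcp_rot"],d@[np.cos(p),np.sin(p)],d@[np.sin(p),-np.cos(p)])
E
```

```text
[531.91712376  10.64994946 183.28409562] [3.14130337e+00 1.20441767e-03 2.76063618e+00] 141.93521187784097 271.75995043061073
```

Request:
drive_tool(
  targets=[
    {"jaw": 0.6,"travel": [0.014,0.026,0],"twist": 0},
    {"jaw": 0.6,"travel": [0.032,0.061,0],"twist": 0},
    {"jaw": 0.6,"travel": [0.051,0.097,0],"twist": 0},
    {"jaw": 0.6,"travel": [0.07,0.133,0],"twist": 0},
    {"jaw": 0.6,"travel": [0.09,0.17,0],"twist": 0},
    {"jaw": 0.6,"travel": [0.11,0.208,0],"twist": 0},
    {"jaw": 0.6,"travel": [0.13,0.246,0],"twist": 0},
    {"jaw": 0.6,"travel": [0.144,0.273,0],"twist": 0},
  ],
)

```text
t: 7.03
eef_pos: [499.8, 318.5, 183.3]
tcp_rot: [3.141, 0.001, 2.761]
ft_force: [1.2, 0.2, 0.3]
opening: 0.6
grip_force: 0.0
```

Request:
drive_tool(
  targets=[
    {"jaw": 0.6,"travel": [0,0,0.02],"twist": 0},
    {"jaw": 0.6,"travel": [0,0,0.05],"twist": 0},
    {"jaw": 0.6,"travel": [0,0,0.06],"twist": 0},
    {"jaw": 0.6,"travel": [0,0,0.06],"twist": 0},
    {"jaw": 0.6,"travel": [0,0,0.06],"twist": 0},
  ],
)

```text
t: 7.45
eef_pos: [500.9, 315.5, 123.1]
tcp_rot: [-3.141, -0.0, 2.759]
ft_force: [-0.4, -0.3, -0.1]
opening: 0.601
grip_force: 0.0
```

```bash
python3 - <<'E'
from h import *
s=state();c=read_camera("wrist");pickle.dump(c,open('pics/w3.pkl','wb'));crop(c,0,0,640,400,1,'pics/w3.png')
o=np.array([558.7,292.6]);a=-.3815;u=np.array([np.cos(a),np.sin(a)])
print(s["eef_pos"],s["tcp_rot"],s["joints"],[proj(c,[*(o+x*u),z]).round() for x,z in((75.5,57),(-33,55),(-95,60),(-62,60))],proj(c,[*s["eef_pos"][:2],60]))
E
```

```text
[500.85160111 315.48352333 123.12715045] [-3.14134888e+00 -1.16201883e-04  2.75923816e+00] [ 4.50585224e-01  5.49381201e-01  1.73696359e+00 -1.03338199e-04
  8.55506404e-01 -7.37788838e-01] [array([323., 369.]), array([323., 252.]), array([323., 174.]), array([323., 218.])] [322.29702588 218.18016758]
```

View pics/w3.png

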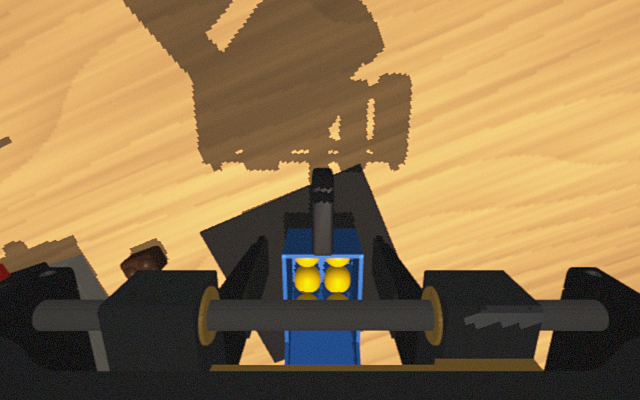

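The fin sits in line at column 322, with its tail at row 170 and the back wall at row 253, all as predicted. Descend and grip.

Request:
drive_tool(
  targets=[
    {"jaw": 0.5,"travel": [0,0,0.02],"twist": 0},
    {"jaw": 0.4,"travel": [0,0,0.05],"twist": 0},
    {"jaw": 0.35,"travel": [0,0,0.075],"twist": 0},
    {"jaw": 0.3,"travel": [0,0,0.09],"twist": 0},
    {"jaw": 0.25,"travel": [0,0,0.0925],"twist": 0},
    {"jaw": 0,"travel": [0,0,0.0925],"twist": 0},
    {"jaw": 0,"travel": [0,0,0.0925],"twist": 0},
    {"jaw": 0,"travel": [0,0,0.0925],"twist": 0},
  ],
)

```text
t: 8.17
eef_pos: [501.4, 316.0, 31.7]
tcp_rot: [3.14, 0.002, 2.76]
ft_force: [0.1, 0.2, -0.6]
opening: 0.168
grip_force: 30.0
```

Request:
drive_tool(
  targets=[
    {"jaw": 0,"travel": [0,0,0],"twist": 0},
    {"jaw": 0,"travel": [0,0,0],"twist": 0},
    {"jaw": 0,"travel": [0,0,0],"twist": 0},
    {"jaw": 0,"travel": [0,0,0],"twist": 0},
  ],
)

```text
t: 8.5
eef_pos: [501.3, 316.0, 31.6]
tcp_rot: [3.14, 0.002, 2.76]
ft_force: [-1.5, 0.8, 7.8]
opening: 0.164
grip_force: 30.0
```

Request:
drive_tool(
  targets=[
    {"jaw": 0,"travel": [0,0,-0.005],"twist": 0},
    {"jaw": 0,"travel": [0,0,-0.012],"twist": 0},
    {"jaw": 0,"travel": [0,0,-0.02],"twist": 0},
    {"jaw": 0,"travel": [0,0,-0.028],"twist": 0},
    {"jaw": 0,"travel": [0,0,-0.035],"twist": 0},
    {"jaw": 0,"travel": [0,0,-0.04],"twist": 0},
    {"jaw": 0,"travel": [0,0,-0.04],"twist": 0},
    {"jaw": 0,"travel": [0,0,-0.04],"twist": 0},
  ],
)

```text
t: 9.17
eef_pos: [500.7, 315.7, 70.4]
tcp_rot: [3.141, 0.0, 2.76]
ft_force: [-0.3, -0.1, -1.6]
opening: 0.168
grip_force: 30.0
```

```bash
python3 - <<'E'
from h import *
s=state();print(s["eef_pos"],s["tcp_rot"],s["ft_force"],s["moment"])
c=read_camera("scene");crop(c,340,200,540,350,4,'pics/s4.png')
o=np.array([558.7,292.6]);a=-.3815;u=np.array([np.cos(a),np.sin(a)])
for x,z in((75.5,57),(-33,55),(20,0)):print(proj(c,[*(o+x*u),z+43])*4-[1360,800])
E
```

```text
[500.66220723 315.72650545  70.3980068 ] [3.14126588e+00 4.00835057e-04 2.75976769e+00] [-0.34532288 -0.12390334 -1.57315772] [ 0.10660669 -0.0641067  -0.02613295]
[240.12312778 378.28889105]
[476.45401739 320.13851704]
[335.99988954 405.09639425]
```

View pics/s4.png

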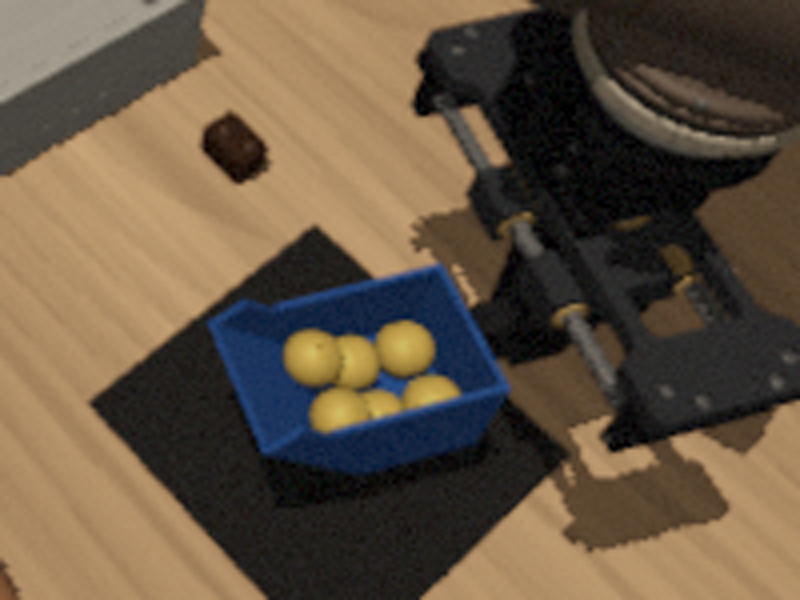

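The cup is lifted level and held firmly. The lip is at (240,385), against a level prediction of (240,378).

The tool can't tilt. My plan is to pivot the cup in the pads by pressing the fin's tail on the near tank rim, then push the lip against the far inner wall.

Request:
drive_tool(
  targets=[
    {"jaw": 0,"travel": [-0.004,-0.006,-0.01],"twist": 0.03},
    {"jaw": 0,"travel": [-0.013,-0.018,-0.02],"twist": 0.1},
    {"jaw": 0,"travel": [-0.025,-0.034,-0.03],"twist": 0.19},
    {"jaw": 0,"travel": [-0.037,-0.051,-0.04],"twist": 0.28},
    {"jaw": 0,"travel": [-0.049,-0.068,-0.05],"twist": 0.37},
    {"jaw": 0,"travel": [-0.061,-0.084,-0.056],"twist": 0.46},
    {"jaw": 0,"travel": [-0.073,-0.1,-0.06],"twist": 0.55},
    {"jaw": 0,"travel": [-0.082,-0.1125,-0.06],"twist": 0.62},
  ],
)

```text
t: 9.88
eef_pos: [535.4, 179.0, 131.4]
tcp_rot: [3.14, 0.001, 2.133]
ft_force: [-0.2, 0.8, -1.7]
opening: 0.166
grip_force: 30.0
```

Request:
drive_tool(
  targets=[
    {"jaw": 0,"travel": [-0.018,-0.006,0],"twist": 0.09},
    {"jaw": 0,"travel": [-0.038,-0.013,0],"twist": 0.18},
    {"jaw": 0,"travel": [-0.058,-0.019,0],"twist": 0.28},
    {"jaw": 0,"travel": [-0.078,-0.026,0],"twist": 0.38},
    {"jaw": 0,"travel": [-0.098,-0.033,0],"twist": 0.48},
    {"jaw": 0,"travel": [-0.115,-0.038,0],"twist": 0.56},
    {"jaw": 0,"travel": [-0.127,-0.042,0],"twist": 0.61},
    {"jaw": 0,"travel": [-0.132,-0.044,0],"twist": 0.6245},
  ],
)

```text
t: 10.55
eef_pos: [569.1, 43.9, 130.4]
tcp_rot: [3.141, 0.0, 1.51]
ft_force: [-0.0, 0.3, -2.4]
opening: 0.168
grip_force: 30.0
```

```bash
python3 - <<'E'
from h import *
s=state();print(s["eef_pos"],s["tcp_rot"],s["ft_force"],s["moment"])
c=read_camera("scene");crop(c,240,120,440,270,4,'pics/s5.png')
t=np.array([566.5,-20.4]);y=np.array([.0554,.9985])
for yy,z in((-71.5,57),(99,60),(99,26)):print(proj(c,[*(t+yy*y),z+102])*4-[960,480])
E
```

```text
[569.12658513  43.8862817  130.37798799] [3.14146443e+00 2.76311999e-04 1.50989720e+00] [-0.00482598  0.27574004 -2.39361978] [ 0.12091812 -0.12163204 -0.01217983]
[270.43648608  69.46096174]
[466.75131593 269.81159985]
[462.04911666 316.51528319]
```

View pics/s5.png

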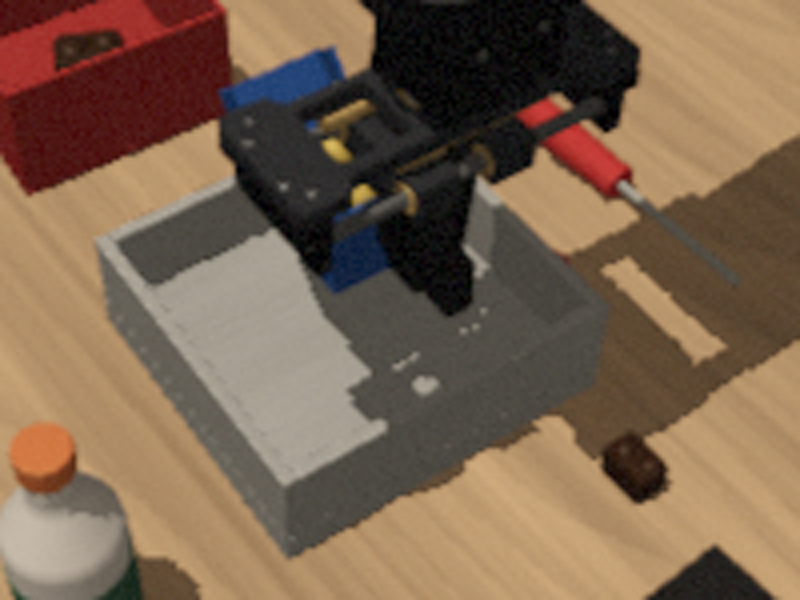

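Inside the tank the foot corner would hit the floor at only about 13° of tilt. So I'll do the first tilt, about 30°, at the far outer rim of the bin, where there is free bench in front, and then return to the tank.

Request:
drive_tool(
  targets=[
    {"jaw": 0,"travel": [-0.008,0,-0.005],"twist": 0},
    {"jaw": 0,"travel": [-0.024,0.001,-0.01],"twist": 0},
    {"jaw": 0,"travel": [-0.048,0.002,-0.015],"twist": 0},
    {"jaw": 0,"travel": [-0.078,0.003,-0.015],"twist": 0},
    {"jaw": 0,"travel": [-0.11,0.004,-0.015],"twist": 0},
    {"jaw": 0,"travel": [-0.142,0.005,-0.015],"twist": 0},
    {"jaw": 0,"travel": [-0.174,0.005,-0.015],"twist": 0.01},
    {"jaw": 0,"travel": [-0.206,0.006,-0.015],"twist": 0.033},
  ],
)

```text
t: 11.27
eef_pos: [562.9, -161.1, 145.7]
tcp_rot: [3.142, 0.0, 1.484]
ft_force: [0.5, -0.1, -1.3]
opening: 0.163
grip_force: 30.0
```

Request:
drive_tool(
  targets=[
    {"jaw": 0,"travel": [-0.032,-0.001,0],"twist": 0},
    {"jaw": 0,"travel": [-0.064,-0.002,0],"twist": 0},
    {"jaw": 0,"travel": [-0.096,-0.002,0],"twist": 0},
    {"jaw": 0,"travel": [-0.128,-0.002,0],"twist": 0},
    {"jaw": 0,"travel": [-0.16,-0.002,0],"twist": 0},
    {"jaw": 0,"travel": [-0.192,-0.002,0],"twist": 0},
    {"jaw": 0,"travel": [-0.22,-0.002,0],"twist": 0},
    {"jaw": 0,"travel": [-0.238,-0.002,0],"twist": 0},
  ],
)

```text
t: 11.93
eef_pos: [539.8, -399.2, 145.5]
tcp_rot: [3.141, 0.0, 1.483]
ft_force: [-0.3, -0.1, -2.5]
opening: 0.166
grip_force: 30.0
```

```bash
python3 - <<'E'
from h import *
s=state();print(s["eef_pos"],s["tcp_rot"],s["ft_force"],s["moment"],s["joints"])
E
```

```text
[ 539.82904517 -399.21756702  145.518338  ] [3.14146314e+00 4.31048721e-04 1.48301393e+00] [-0.32925175 -0.14994636 -2.45342299] [ 0.13758516 -0.09233546  0.00325107] [-7.34965853e-01  6.24585198e-01  1.50773974e+00 -3.14086407e-04
  1.00890452e+00 -6.47016194e-01]
```

Request:
drive_tool(
  targets=[
    {"jaw": 0,"travel": [0,0,0.015],"twist": 0},
    {"jaw": 0,"travel": [0,0,0.035],"twist": 0},
    {"jaw": 0,"travel": [0,0,0.05],"twist": 0},
    {"jaw": 0,"travel": [0,0,0.056],"twist": 0},
    {"jaw": 0,"travel": [0,0,0.058],"twist": 0},
    {"jaw": 0,"travel": [-0.001,0,0.06],"twist": 0},
    {"jaw": 0,"travel": [-0.002,0,0.062],"twist": 0},
    {"jaw": 0,"travel": [-0.003,0,0.064],"twist": 0},
  ],
)

```text
t: 12.6
eef_pos: [539.8, -399.9, 83.4]
tcp_rot: [-3.141, 0.001, 1.484]
ft_force: [-8.7, 1.1, 12.4]
opening: 0.166
grip_force: 30.0
```

```bash
python3 - <<'E'
from h import *
s=state();print(s["eef_pos"],s["ft_force"],s["moment"])
E
```

```text
[ 539.81590899 -399.85620674   83.44535311] [-8.73282127  1.05427031 12.41783616] [0.56218728 1.39249719 0.20350061]
```

Request:
drive_tool(
  targets=[
    {"jaw": 0,"travel": [-0.001,0,0.001],"twist": 0},
    {"jaw": 0,"travel": [-0.001,0,0.002],"twist": 0},
    {"jaw": 0,"travel": [-0.002,0,0.003],"twist": 0},
    {"jaw": 0,"travel": [-0.002,0,0.004],"twist": 0},
  ],
)

```text
t: 12.93
eef_pos: [539.7, -402.4, 79.8]
tcp_rot: [3.141, 0.002, 1.484]
ft_force: [-8.8, -1.3, 13.7]
opening: 0.165
grip_force: 30.0
```

```bash
python3 - <<'E'
from h import *
s=state();print(s["eef_pos"],s["ft_force"],s["moment"],s["tcp_rot"])
c=read_camera("scene");crop(c,190,50,340,200,4,'pics/s6.png')
E
```

```text
[ 539.73267149 -402.42485369   79.82875916] [-8.7849223  -1.33800531 13.73379356] [0.07926232 1.48765658 0.24502028] [3.14127356e+00 1.71371523e-03 1.48423086e+00]
```

View pics/s6.png

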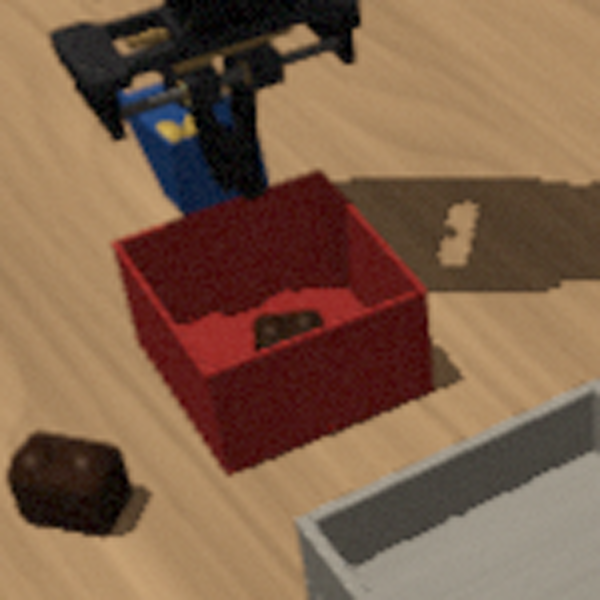

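The fin tail rests on the bin's far rim, and the cup rotates at a steady 14 N or so. Continue lowering.

Request:
drive_tool(
  targets=[
    {"jaw": 0,"travel": [-0.001,0,0.0015],"twist": 0},
    {"jaw": 0,"travel": [-0.001,0,0.003],"twist": 0},
    {"jaw": 0,"travel": [-0.002,0,0.0045],"twist": 0},
    {"jaw": 0,"travel": [-0.003,0,0.006],"twist": 0},
    {"jaw": 0,"travel": [-0.003,0,0.0075],"twist": 0},
    {"jaw": 0,"travel": [-0.004,0,0.009],"twist": 0},
  ],
)

```text
t: 13.48
eef_pos: [539.7, -406.5, 71.0]
tcp_rot: [3.14, 0.002, 1.484]
ft_force: [-5.4, 0.9, 12.3]
opening: 0.169
grip_force: 30.0
```

Request:
drive_tool(
  targets=[
    {"jaw": 0,"travel": [-0.004,0,-0.01],"twist": 0},
    {"jaw": 0,"travel": [-0.006,0,-0.03],"twist": 0},
    {"jaw": 0,"travel": [-0.006,0,-0.06],"twist": 0},
    {"jaw": 0,"travel": [-0.006,0,-0.09],"twist": 0},
    {"jaw": 0,"travel": [-0.006,0,-0.11],"twist": 0},
    {"jaw": 0,"travel": [-0.006,0,-0.12],"twist": 0},
  ],
)

```text
t: 13.98
eef_pos: [539.9, -412.4, 192.6]
tcp_rot: [3.138, 0.003, 1.483]
ft_force: [0.7, 0.4, -1.6]
opening: 0.166
grip_force: 30.0
```

```bash
python3 - <<'E'
from h import *
s=state();print(s["eef_pos"],s["ft_force"],s["moment"],s["tcp_rot"])
for n in("scene","top","wrist"):
    c=read_camera(n);pickle.dump(c,open(f'pics/{n}7.pkl','wb'))
    f=c["frame"].astype(int); k=(f[:,:,0]>f[:,:,2]+80)&(f[:,:,1]>110)&(f[:,:,0]-f[:,:,1]<90)&(f[:,:,1]-f[:,:,2]>60)
    m=((f[:,:,2]>f[:,:,0]+25)).astype(np.uint8)
    nb,lab,st,ce=cv2.connectedComponentsWithStats(m)
    print(n,k.sum(),[ (st[i].tolist(),ce[i].round().tolist()) for i in range(1,nb) if st[i][4]>80])
E
```

```text
[ 539.92612117 -412.40562892  192.60442263] [ 0.65711828  0.444583   -1.63557399] [ 0.03986055 -0.14716037  0.03472014] [3.13753702e+00 3.12558681e-03 1.48332269e+00]
scene 0 [([0, 0, 74, 89, 4640], [28.0, 44.0]), ([572, 0, 68, 37, 1632], [612.0, 13.0]), ([245, 15, 39, 25, 457], [266.0, 27.0]), ([75, 28, 82, 38, 1216], [116.0, 47.0]), ([212, 40, 39, 28, 522], [229.0, 55.0])]
top 0 [([0, 348, 31, 15, 233], [10.0, 353.0])]
wrist 107305 [([268, 241, 29, 29, 501], [279.0, 253.0]), ([344, 241, 28, 29, 455], [361.0, 254.0]), ([294, 342, 53, 23, 492], [320.0, 359.0])]
```

```bash
cat >> h.py <<'E'
def cuppts(s,th,gx=-62,gz=46.8,pts=None):
    "world points of the cup held at the pads, tilted th (deg, lip down); tool -x is cup forward"
    p=s["tcp_rot"][2]+np.pi; f=np.array([np.cos(p),np.sin(p),0]);l=np.array([-np.sin(p),np.cos(p),0]);g=np.array(s["eef_pos"])+[0,0,18.8]
    if pts is None: pts=[(x,y,z) for y in(-31,31) for x,z in((-33,0),(20,0),(75.5,57),(-33,55))]
    a=np.radians(th); o=[]
    for x,y,z in pts:
        dx,dz=x-gx,z-gz; o.append(g+f*(dx*np.cos(a)+dz*np.sin(a))+l*y+np.array([0,0,1])*(-dx*np.sin(a)+dz*np.cos(a)))
    return np.array(o)
E
python3 - <<'E'
from h import *
s=state();c=pickle.load(open('pics/scene7.pkl','rb'))
for th in(0,10,20,25,30,35,40,45):
    q=np.array([proj(c,X) for X in cuppts(s,th)]);print(th,q.min(0).round(),q.max(0).round(),'area',cv2.contourArea(cv2.convexHull(q.astype(np.float32))))
f=c["frame"].astype(int)
k=(f[:,:,0]-f[:,:,2]>70)&(f[:,:,1]-f[:,:,2]>45);ys,xs=np.nonzero(k[30:90,190:300]);print(len(xs),np.unique(np.c_[xs//6*6+190,ys//6*6+30],axis=0,return_counts=True))
im=np.hstack([cv2.resize(c["frame"][10:110,180:300],(480,400),interpolation=3)])
w=pickle.load(open('pics/wrist7.pkl','rb'));cv2.imwrite('pics/m7.png',np.hstack([im[:,:,::-1],w["frame"][:,180:500,::-1]]))
E
```

```text
0 [206.  19.] [249.  64.] area 1192.5668608732085
10 [208.  28.] [250.  67.] area 1049.89516227688
20 [211.  37.] [252.  70.] area 895.676312347874
25 [212.  41.] [253.  71.] area 815.0215333921951
30 [214.  43.] [254.  73.] area 732.3490059030592
35 [215.  44.] [254.  75.] area 744.0693031144328
40 [217.  45.] [255.  78.] area 780.068278983148
45 [219.  46.] [256.  80.] area 812.741932988778
0 (array([], shape=(0, 2), dtype=int64), array([], dtype=int64))
```

Request:
drive_tool(
  targets=[
    {"jaw": 0,"travel": [0.003,0,0],"twist": 0},
    {"jaw": 0,"travel": [0.01,0,0],"twist": 0},
    {"jaw": 0,"travel": [0.021,-0.001,0],"twist": 0},
    {"jaw": 0,"travel": [0.037,-0.001,0],"twist": 0},
    {"jaw": 0,"travel": [0.058,-0.002,0],"twist": 0},
    {"jaw": 0,"travel": [0.083,-0.002,0],"twist": 0},
    {"jaw": 0,"travel": [0.111,-0.003,0],"twist": 0},
    {"jaw": 0,"travel": [0.141,-0.003,0],"twist": 0},
  ],
)

```text
t: 14.8
eef_pos: [548.1, -268.9, 187.7]
tcp_rot: [-3.141, -0.0, 1.482]
ft_force: [-0.2, -0.2, -2.1]
opening: 0.166
grip_force: 30.0
```

Request:
drive_tool(
  targets=[
    {"jaw": 0,"travel": [0.031,-0.001,0],"twist": 0},
    {"jaw": 0,"travel": [0.062,-0.002,0],"twist": 0},
    {"jaw": 0,"travel": [0.093,-0.002,0],"twist": 0},
    {"jaw": 0,"travel": [0.124,-0.003,0],"twist": 0},
    {"jaw": 0,"travel": [0.155,-0.003,0],"twist": 0},
    {"jaw": 0,"travel": [0.186,-0.004,0],"twist": 0},
    {"jaw": 0,"travel": [0.216,-0.005,0],"twist": 0},
    {"jaw": 0,"travel": [0.243,-0.006,0],"twist": 0},
  ],
)

```text
t: 15.47
eef_pos: [563.1, -25.6, 187.9]
tcp_rot: [-3.141, -0.0, 1.483]
ft_force: [0.6, 0.2, -2.2]
opening: 0.166
grip_force: 30.0
```

Request:
drive_tool(
  targets=[
    {"jaw": 0,"travel": [0.025,0,0],"twist": -0.01},
    {"jaw": 0,"travel": [0.042,0,0],"twist": -0.02},
    {"jaw": 0,"travel": [0.053,0,0],"twist": -0.032},
    {"jaw": 0,"travel": [0.058,0,0],"twist": -0.032},
    {"jaw": 0,"travel": [0.058,0,0],"twist": -0.032},
    {"jaw": 0,"travel": [0.058,0,0],"twist": -0.032},
  ],
)

```text
t: 15.97
eef_pos: [568.9, 28.9, 188.0]
tcp_rot: [-3.141, 0.0, 1.514]
ft_force: [-0.2, -0.0, -2.4]
opening: 0.169
grip_force: 30.0
```

```bash
python3 - <<'E'
from h import *
s=state();print(s["eef_pos"],s["ft_force"],s["moment"],s["tcp_rot"])
c=read_camera("scene")
t=np.array([566.5,-20.4]);y=np.array([.0554,.9985]);x=np.array([.9985,-.0554]);d=s["eef_pos"][:2]-t;print('tank x,y of grasp',d@x,d@y)
f=c["frame"].astype(int);m=((f[:,:,2]>f[:,:,0]+25)).astype(np.uint8);m[:60]=0
nb,lab,st,ce=cv2.connectedComponentsWithStats(m);print([st[i].tolist() for i in range(1,nb) if st[i][4]>30])
for th in(15,20,25,30):
    q=np.array([proj(c,X) for X in cuppts(s,th)]);print(th,q.min(0).round(),q.max(0).round())
k=(f[:,:,0]-f[:,:,2]>60)&(f[:,:,1]-f[:,:,2]>40)&(f[:,:,0]-f[:,:,1]<50);n2,l2,s2,c2=cv2.connectedComponentsWithStats(k.astype(np.uint8));print([s2[i].tolist() for i in range(1,n2) if 5<s2[i][4]<400])
E
```

```text
[568.91439585  28.86483896 187.99079864] [-0.22727055 -0.03297125 -2.43353975] [ 0.04173575 -0.08907188  0.04733165] [-3.14137207e+00  2.48676660e-04  1.51424852e+00]
tank x,y of grasp -0.31849782224034673 49.324699232416435
[[0, 60, 75, 29, 1447], [80, 60, 20, 6, 69], [294, 140, 53, 38, 674]]
15 [291. 120.] [349. 175.]
20 [292. 125.] [351. 177.]
25 [293. 130.] [352. 179.]
30 [295. 135.] [353. 181.]
[[439, 0, 28, 33, 369], [290, 6, 4, 3, 6], [284, 8, 8, 6, 16], [424, 23, 5, 4, 12], [420, 24, 3, 4, 8], [433, 25, 5, 4, 7], [414, 30, 13, 8, 35], [445, 31, 22, 10, 75], [237, 32, 8, 2, 8], [426, 37, 8, 6, 13], [258, 41, 7, 7, 13], [265, 40, 10, 9, 25], [435, 41, 10, 5, 14], [233, 43, 8, 6, 19], [445, 45, 3, 7, 8], [146, 52, 6, 5, 10], [151, 53, 4, 2, 6], [141, 55, 10, 12, 32], [283, 54, 6, 5, 14], [161, 56, 4, 8, 11], [136, 62, 5, 2, 6], [154, 62, 5, 4, 9], [390, 65, 20, 24, 87], [103, 66, 5, 3, 9], [149, 66, 9, 7, 24], [282, 66, 4, 3, 6], [380, 67, 6, 4, 8], [139, 68, 8, 4, 11], [144, 69, 5, 5, 6], [89, 70, 17, 27, 111], [378, 70, 5, 4, 10], [76, 73, 15, 14, 88], [238, 74, 4, 3, 6], [383
[... 4227 characters left out ...]
, 361, 4, 4, 9], [606, 362, 4, 4, 9], [433, 365, 8, 5, 16], [395, 366, 11, 8, 22], [268, 368, 22, 32, 120], [440, 371, 9, 8, 23], [635, 371, 5, 7, 12], [392, 375, 6, 8, 12], [449, 374, 4, 4, 7], [313, 377, 6, 6, 16], [384, 377, 4, 4, 6], [328, 378, 9, 8, 12], [446, 378, 13, 11, 36], [560, 379, 4, 4, 9], [635, 378, 5, 5, 14], [390, 381, 5, 7, 10], [409, 380, 6, 5, 13], [309, 382, 5, 3, 7], [313, 383, 6, 10, 15], [320, 383, 4, 5, 6], [562, 384, 6, 4, 12], [336, 386, 5, 8, 13], [402, 387, 5, 5, 9], [569, 387, 4, 3, 6], [457, 388, 10, 12, 37], [321, 391, 4, 3, 7], [406, 391, 4, 6, 11], [570, 390, 13, 10, 43], [603, 391, 13, 9, 35], [342, 393, 4, 7, 11], [631, 393, 6, 4, 9], [628, 395, 5, 5, 11]]
```

Force reads -2.4 N, the same as before, so the nuggets are still in. The tilt is about 25°. Lower into the tank, then push against the far wall.

Request:
drive_tool(
  targets=[
    {"jaw": 0,"travel": [0,0,0.01],"twist": 0},
    {"jaw": 0,"travel": [0,0,0.03],"twist": 0},
    {"jaw": 0,"travel": [0,0,0.055],"twist": 0},
    {"jaw": 0,"travel": [0,0,0.08],"twist": 0},
    {"jaw": 0,"travel": [0,0,0.095],"twist": 0},
    {"jaw": 0,"travel": [0,0,0.102],"twist": 0},
    {"jaw": 0,"travel": [0,0,0.102],"twist": 0},
  ],
)

```text
t: 16.6
eef_pos: [568.4, 28.4, 84.3]
tcp_rot: [-3.139, 0.0, 1.513]
ft_force: [0.7, -0.0, -1.7]
opening: 0.165
grip_force: 30.0
```

Request:
drive_tool(
  targets=[
    {"jaw": 0,"travel": [-0.003,0,0],"twist": 0},
    {"jaw": 0,"travel": [-0.006,0,0],"twist": 0},
    {"jaw": 0,"travel": [-0.008,0,0],"twist": 0},
    {"jaw": 0,"travel": [-0.01,0,0],"twist": 0},
    {"jaw": 0,"travel": [-0.012,0,0],"twist": 0},
  ],
)

```text
t: 17.02
eef_pos: [568.9, 17.6, 87.0]
tcp_rot: [3.14, -0.001, 1.513]
ft_force: [0.4, 20.4, 7.1]
opening: 0.166
grip_force: 30.0
```

Lip contact: 20 N of pushback. Now follow the arc about the lip.

Request:
drive_tool(
  targets=[
    {"jaw": 0,"travel": [-0.001,0,-0.002],"twist": 0},
    {"jaw": 0,"travel": [-0.002,0,-0.004],"twist": 0},
    {"jaw": 0,"travel": [-0.003,0,-0.007],"twist": 0},
    {"jaw": 0,"travel": [-0.004,0,-0.009],"twist": 0},
    {"jaw": 0,"travel": [-0.005,0,-0.011],"twist": 0},
  ],
)

```text
t: 17.43
eef_pos: [568.2, 12.2, 97.4]
tcp_rot: [3.141, -0.0, 1.514]
ft_force: [0.5, 2.6, -4.0]
opening: 0.166
grip_force: 30.0
```

```bash
cat > tilt.py <<'E'
from h import *
s=state();print(s["eef_pos"].round(1),s["ft_force"].round(1),s["tcp_rot"].round(3))
c=read_camera("scene");f=c["frame"].astype(int);m=((f[:,:,2]>f[:,:,0]+25)).astype(np.uint8);m[:90]=0
nb,lab,st,ce=cv2.connectedComponentsWithStats(m);print([st[i].tolist() for i in range(1,nb) if st[i][4]>60])
for th in range(10,90,10):
    q=np.array([proj(c,X) for X in cuppts(s,th)]);print(th,q.min(0).round(),(q.max(0)-q.min(0)).round())
E
python3 tilt.py
```

```text
[568.2  12.2  97.4] [ 0.5  2.6 -4. ] [ 3.141 -0.     1.514]
[[300, 177, 41, 27, 471]]
10 [289. 143.] [53. 55.]
20 [291. 152.] [53. 50.]
30 [293. 161.] [53. 44.]
40 [296. 170.] [53. 38.]
50 [300. 174.] [51. 37.]
60 [305. 176.] [49. 40.]
70 [310. 178.] [47. 43.]
80 [315. 181.] [44. 44.]
```

Request:
drive_tool(
  targets=[
    {"jaw": 0,"travel": [-0.003,0,-0.002],"twist": 0},
    {"jaw": 0,"travel": [-0.006,0,-0.005],"twist": 0},
    {"jaw": 0,"travel": [-0.009,0,-0.008],"twist": 0},
    {"jaw": 0,"travel": [-0.012,0,-0.011],"twist": 0},
    {"jaw": 0,"travel": [-0.015,0,-0.013],"twist": 0},
    {"jaw": 0,"travel": [-0.018,0,-0.015],"twist": 0},
    {"jaw": 0,"travel": [-0.021,0,-0.017],"twist": 0},
  ],
)

```text
t: 18.07
eef_pos: [567.5, -3.4, 115.9]
tcp_rot: [3.14, -0.009, 1.512]
ft_force: [0.6, 55.5, 21.5]
opening: 0.168
grip_force: 56.7
```

```bash
python3 tilt.py
```

```text
[567.5  -3.4 115.9] [ 0.6 55.5 21.5] [ 3.14  -0.009  1.512]
[[294, 164, 52, 33, 748]]
10 [285. 133.] [53. 55.]
20 [287. 142.] [53. 49.]
30 [289. 151.] [53. 43.]
40 [292. 161.] [53. 37.]
50 [296. 163.] [51. 38.]
60 [301. 166.] [49. 41.]
70 [306. 168.] [47. 43.]
80 [311. 170.] [44. 45.]
```

Request:
drive_tool(
  targets=[
    {"jaw": 0,"travel": [0,0,-0.003],"twist": 0},
    {"jaw": 0,"travel": [0,0,-0.006],"twist": 0},
    {"jaw": 0,"travel": [-0.001,0,-0.009],"twist": 0},
    {"jaw": 0,"travel": [-0.003,0,-0.012],"twist": 0},
    {"jaw": 0,"travel": [-0.005,0,-0.014],"twist": 0},
  ],
)

```text
t: 18.53
eef_pos: [566.9, -11.5, 129.1]
tcp_rot: [3.141, -0.004, 1.514]
ft_force: [0.3, 23.1, 7.2]
opening: 0.169
grip_force: 42.8
```

```bash
python3 tilt.py
```

```text
[566.9 -11.5 129.1] [ 0.3 23.1  7.2] [ 3.141 -0.004  1.514]
[[294, 156, 51, 36, 855]]
10 [282. 127.] [53. 55.]
20 [284. 136.] [54. 49.]
30 [287. 145.] [54. 43.]
40 [290. 154.] [53. 36.]
50 [294. 157.] [51. 38.]
60 [299. 159.] [49. 41.]
70 [304. 161.] [47. 43.]
80 [309. 163.] [44. 45.]
```

The blob matches a tilt of about 50°. Continue to about 60°, then 68°.

Request:
drive_tool(
  targets=[
    {"jaw": 0,"travel": [-0.002,0,-0.003],"twist": 0},
    {"jaw": 0,"travel": [-0.005,0,-0.006],"twist": 0},
    {"jaw": 0,"travel": [-0.009,0,-0.01],"twist": 0},
    {"jaw": 0,"travel": [-0.013,0,-0.013],"twist": 0},
    {"jaw": 0,"travel": [-0.017,0,-0.016],"twist": 0},
    {"jaw": 0,"travel": [-0.02,0,-0.018],"twist": 0},
  ],
)

```text
t: 19.08
eef_pos: [565.9, -31.5, 147.8]
tcp_rot: [3.14, -0.004, 1.513]
ft_force: [-0.3, 19.5, 11.4]
opening: 0.167
grip_force: 43.2
```

Request:
drive_tool(
  targets=[
    {"jaw": 0,"travel": [-0.002,0,-0.002],"twist": 0},
    {"jaw": 0,"travel": [-0.005,0,-0.004],"twist": 0},
    {"jaw": 0,"travel": [-0.009,0,-0.006],"twist": 0},
    {"jaw": 0,"travel": [-0.013,0,-0.008],"twist": 0},
    {"jaw": 0,"travel": [-0.017,0,-0.01],"twist": 0},
  ],
)

```text
t: 19.5
eef_pos: [565.1, -48.6, 158.1]
tcp_rot: [3.14, -0.004, 1.513]
ft_force: [-1.1, 20.4, 16.7]
opening: 0.166
grip_force: 43.1
```

```bash
python3 tilt.py
```

```text
[565.1 -48.6 158.1] [-1.1 20.4 16.7] [ 3.14  -0.004  1.513]
[[293, 143, 47, 39, 1026]]
10 [273. 108.] [53. 53.]
20 [275. 117.] [53. 47.]
30 [278. 127.] [53. 41.]
40 [281. 134.] [52. 36.]
50 [285. 136.] [51. 39.]
60 [290. 139.] [49. 42.]
70 [295. 141.] [46. 44.]
80 [300. 143.] [43. 45.]
```

Tilted to about 67°. Back the lip away from the wall so the nuggets can fall.

Request:
drive_tool(
  targets=[
    {"jaw": 0,"travel": [0.006,0,0],"twist": 0},
    {"jaw": 0,"travel": [0.014,0,0.002],"twist": 0},
    {"jaw": 0,"travel": [0.024,0,0.004],"twist": 0},
    {"jaw": 0,"travel": [0.034,0,0.006],"twist": 0},
    {"jaw": 0,"travel": [0.044,0,0.006],"twist": 0},
    {"jaw": 0,"travel": [0.05,0,0.004],"twist": 0},
    {"jaw": 0,"travel": [0.05,0,0],"twist": 0},
    {"jaw": 0,"travel": [0.05,0,0],"twist": 0},
  ],
)

```text
t: 20.22
eef_pos: [567.9, -0.5, 156.9]
tcp_rot: [3.14, 0.0, 1.515]
ft_force: [-0.2, 0.1, -1.1]
opening: 0.166
grip_force: 43.2
```

Request:
drive_tool(
  targets=[
    {"jaw": 0,"travel": [0.006,0,-0.01],"twist": 0},
    {"jaw": 0,"travel": [0.006,0,-0.01],"twist": 0},
    {"jaw": 0,"travel": [0,0,-0.01],"twist": 0},
    {"jaw": 0,"travel": [0,0,-0.01],"twist": 0},
    {"jaw": 0,"travel": [0.006,0,-0.01],"twist": 0},
    {"jaw": 0,"travel": [0.006,0,-0.01],"twist": 0},
    {"jaw": 0,"travel": [0.006,0,-0.01],"twist": 0},
  ],
)

```text
t: 20.8
eef_pos: [567.7, 5.3, 166.0]
tcp_rot: [-3.141, 0.0, 1.514]
ft_force: [-1.1, -0.5, -0.8]
opening: 0.168
grip_force: 43.2
```

```bash
python3 tilt.py | head -2; python3 - <<'E'
from h import *
s=state()
for n in("top","scene","wrist"):
    c=read_camera(n);pickle.dump(c,open(f'pics/{n}8.pkl','wb'));h=cv2.cvtColor(c["frame"],cv2.COLOR_RGB2HSV)
    k=cv2.inRange(h,(18,150,90),(30,255,255));nb,l,st,ce=cv2.connectedComponentsWithStats(k);print(n,[(st[i].tolist(),ce[i].round().tolist()) for i in range(1,nb) if st[i][4]>12][:15])
E
```

```text
[567.7   5.3 166. ] [-1.1 -0.5 -0.8] [-3.141  0.     1.514]
[[305, 156, 51, 40, 1109]]
top [([352, 172, 5, 7, 28], [354.0, 175.0]), ([350, 197, 7, 8, 48], [353.0, 200.0]), ([348, 212, 8, 7, 51], [351.0, 215.0]), ([346, 237, 5, 8, 36], [348.0, 241.0])]
scene [([449, 0, 18, 26, 286], [457.0, 11.0]), ([297, 176, 9, 10, 58], [301.0, 181.0]), ([276, 189, 8, 8, 25], [280.0, 192.0]), ([336, 188, 7, 5, 21], [339.0, 190.0]), ([288, 201, 10, 10, 55], [293.0, 205.0])]
wrist [([384, 229, 27, 25, 530], [397.0, 241.0]), ([282, 287, 8, 58, 188], [285.0, 316.0]), ([351, 288, 8, 57, 185], [355.0, 317.0]), ([342, 359, 36, 12, 190], [362.0, 364.0]), ([377, 359, 75, 12, 413], [413.0, 364.0]), ([189, 365, 17, 6, 48], [199.0, 367.0]), ([207, 365, 119, 6, 351], [263.0, 367.0]), ([146, 367, 14, 3, 17], [152.0, 368.0]), ([172, 367, 10, 3, 15], [177.0, 368.0]), ([332, 367, 10, 4, 18], [336.0, 368.0])]
```

Four nuggets are visible along the far wall and the force now matches an empty cup. Rise straight up with another small shake, then count.

Request:
drive_tool(
  targets=[
    {"jaw": 0,"travel": [-0.008,0,-0.01],"twist": 0},
    {"jaw": 0,"travel": [0.004,0,-0.02],"twist": 0},
    {"jaw": 0,"travel": [-0.008,0,-0.04],"twist": 0},
    {"jaw": 0,"travel": [0,0,-0.07],"twist": 0},
    {"jaw": 0,"travel": [0.02,0,-0.1],"twist": 0},
    {"jaw": 0,"travel": [0.05,0,-0.13],"twist": 0},
    {"jaw": 0,"travel": [0.06,0,-0.14],"twist": 0},
    {"jaw": 0,"travel": [0.06,0,-0.14],"twist": 0},
  ],
)

```text
t: 21.67
eef_pos: [571.9, 67.1, 310.3]
tcp_rot: [3.135, -0.001, 1.516]
ft_force: [1.4, 0.6, -1.6]
opening: 0.168
grip_force: 43.2
```

```bash
python3 tilt.py; python3 - <<'E'
from h import *
for n in("top","scene"):
    c=read_camera(n);pickle.dump(c,open(f'pics/{n}9.pkl','wb'));h=cv2.cvtColor(c["frame"],cv2.COLOR_RGB2HSV)
    k=cv2.inRange(h,(18,140,70),(30,255,255));nb,l,st,ce=cv2.connectedComponentsWithStats(k);print(n,[(st[i].tolist(),ray(c,*ce[i],32).round()[:2].tolist()) for i in range(1,nb) if st[i][4]>8][:15])
E
```

```text
[571.9  67.1 310.3] [ 1.4  0.6 -1.6] [ 3.135e+00 -1.000e-03  1.516e+00]
[[320, 115, 65, 49, 1824]]
10 [296.  71.] [68. 65.]
20 [298.  84.] [70. 57.]
30 [301.  97.] [70. 48.]
40 [305. 102.] [70. 47.]
50 [310. 105.] [68. 51.]
60 [316. 108.] [66. 55.]
70 [322. 111.] [64. 57.]
80 [329. 114.] [60. 58.]
top [([348, 171, 10, 9, 68], [646.0, -98.0]), ([329, 172, 8, 10, 66], [642.0, -48.0]), ([348, 197, 9, 9, 60], [580.0, -99.0]), ([348, 211, 9, 9, 55], [545.0, -98.0]), ([321, 219, 8, 8, 52], [525.0, -30.0]), ([343, 237, 8, 8, 55], [481.0, -85.0])]
scene [([422, 0, 4, 9, 20], [-316.0, -569.0]), ([449, 0, 18, 26, 296], [-367.0, -446.0]), ([327, 58, 18, 8, 47], [204.0, -449.0]), ([334, 162, 10, 9, 64], [483.0, -83.0]), ([309, 169, 10, 11, 79], [545.0, -97.0]), ([296, 175, 11, 11, 85], [581.0, -99.0]), ([334, 183, 9, 10, 73], [527.0, -29.0]), ([276, 188, 8, 9, 36], [640.0, -100.0]), ([288, 201, 10, 11, 64], [639.0, -47.0])]
```

All six nuggets are in the tank, seen by both cameras. Carry the cup to the mat and set it upright by pivoting on its lip, then on its foot edge.

Request:
drive_tool(
  targets=[
    {"jaw": 0,"travel": [0.015,-0.001,0],"twist": 0},
    {"jaw": 0,"travel": [0.045,-0.003,0],"twist": 0},
    {"jaw": 0,"travel": [0.08,-0.006,0],"twist": 0},
    {"jaw": 0,"travel": [0.115,-0.009,0],"twist": 0},
    {"jaw": 0,"travel": [0.145,-0.012,0.01],"twist": 0},
    {"jaw": 0,"travel": [0.165,-0.014,0.03],"twist": 0},
    {"jaw": 0,"travel": [0.174,-0.015,0.06],"twist": 0},
    {"jaw": 0,"travel": [0.174,-0.015,0.09],"twist": 0},
  ],
)

```text
t: 22.48
eef_pos: [565.6, 240.6, 214.2]
tcp_rot: [-3.141, 0.0, 1.515]
ft_force: [0.6, 0.0, -1.2]
opening: 0.166
grip_force: 43.2
```

Request:
drive_tool(
  targets=[
    {"jaw": 0,"travel": [0,0,0.03],"twist": 0},
    {"jaw": 0,"travel": [0,0,0.06],"twist": 0},
    {"jaw": 0,"travel": [0,0,0.075],"twist": 0},
    {"jaw": 0,"travel": [0,0,0.08],"twist": 0},
    {"jaw": 0,"travel": [0,0,0.08],"twist": 0},
    {"jaw": 0,"travel": [0,0,0.08],"twist": 0},
  ],
)

```text
t: 22.98
eef_pos: [566.4, 239.1, 136.4]
tcp_rot: [-3.142, 0.0, 1.514]
ft_force: [-0.6, 0.1, -0.9]
opening: 0.163
grip_force: 43.2
```

```bash
python3 tilt.py
```

```text
[566.4 239.1 136.4] [-0.6  0.1 -0.9] [-3.142  0.     1.514]
[[377, 254, 67, 33, 1127]]
10 [356. 192.] [67. 71.]
20 [357. 201.] [67. 66.]
30 [359. 211.] [69. 61.]
40 [362. 222.] [70. 54.]
50 [366. 232.] [70. 47.]
60 [371. 237.] [69. 47.]
70 [377. 239.] [67. 50.]
80 [384. 242.] [64. 54.]
```

Request:
drive_tool(
  targets=[
    {"jaw": 0,"travel": [0,0,0.015],"twist": 0},
    {"jaw": 0,"travel": [0,0,0.023],"twist": 0},
    {"jaw": 0,"travel": [0,0,0.027],"twist": 0},
    {"jaw": 0,"travel": [0.004,0,0.03],"twist": 0},
    {"jaw": 0,"travel": [0.01,0,0.034],"twist": 0},
    {"jaw": 0,"travel": [0.016,0,0.038],"twist": 0},
    {"jaw": 0,"travel": [0.021,0,0.041],"twist": 0},
  ],
)

```text
t: 23.62
eef_pos: [567.7, 261.5, 96.0]
tcp_rot: [3.14, -0.0, 1.515]
ft_force: [-1.6, -0.6, 12.4]
opening: 0.168
grip_force: 34.8
```

```bash
python3 tilt.py
```

```text
[567.7 261.5  96. ] [-1.6 -0.6 12.4] [ 3.14  -0.     1.515]
[[380, 273, 67, 31, 914]]
10 [362. 213.] [66. 71.]
20 [362. 222.] [66. 66.]
30 [364. 231.] [68. 61.]
40 [367. 241.] [69. 56.]
50 [371. 251.] [68. 49.]
60 [376. 258.] [67. 45.]
70 [382. 260.] [66. 49.]
80 [389. 263.] [63. 52.]
```

Request:
drive_tool(
  targets=[
    {"jaw": 0,"travel": [0.005,0,0.004],"twist": 0},
    {"jaw": 0,"travel": [0.01,0,0.009],"twist": 0},
    {"jaw": 0,"travel": [0.016,0,0.014],"twist": 0},
    {"jaw": 0,"travel": [0.02,0,0.018],"twist": 0},
    {"jaw": 0,"travel": [0.024,0,0.022],"twist": 0},
    {"jaw": 0,"travel": [0.032,0,0.025],"twist": 0},
    {"jaw": 0,"travel": [0.04,0,0.028],"twist": 0},
    {"jaw": 0,"travel": [0.047,0,0.032],"twist": 0},
  ],
)

```text
t: 24.33
eef_pos: [570.3, 308.8, 64.1]
tcp_rot: [3.14, -0.001, 1.515]
ft_force: [-2.9, -0.3, 16.1]
opening: 0.162
grip_force: 30.0
```

```bash
python3 tilt.py
```

```text
[570.3 308.8  64.1] [-2.9 -0.3 16.1] [ 3.140e+00 -1.000e-03  1.515e+00]
[[382, 262, 41, 55, 642]]
10 [376. 239.] [67. 73.]
20 [376. 247.] [67. 69.]
30 [378. 256.] [69. 65.]
40 [380. 266.] [70. 60.]
50 [384. 276.] [70. 53.]
60 [389. 286.] [69. 46.]
70 [395. 289.] [67. 48.]
80 [402. 291.] [65. 52.]
```

Request:
drive_tool(
  targets=[
    {"jaw": 0,"travel": [0.005,0,0.004],"twist": 0},
    {"jaw": 0,"travel": [0.0105,0,0.008],"twist": 0},
    {"jaw": 0,"travel": [0.017,0,0.0135],"twist": 0},
    {"jaw": 0,"travel": [0.022,0,0.0195],"twist": 0},
    {"jaw": 0,"travel": [0.027,0,0.026],"twist": 0},
    {"jaw": 0,"travel": [0.03,0,0.031],"twist": 0},
    {"jaw": 0,"travel": [0.0315,0,0.033],"twist": 0},
    {"jaw": 0,"travel": [0.0315,0,0.033],"twist": 0},
  ],
)

```text
t: 25.05
eef_pos: [572.3, 341.8, 31.3]
tcp_rot: [3.139, -0.003, 1.515]
ft_force: [-1.1, 5.1, 8.6]
opening: 0.163
grip_force: 30.0
```

```bash
python3 tilt.py
```

```text
[572.3 341.8  31.3] [-1.1  5.1  8.6] [ 3.139e+00 -3.000e-03  1.515e+00]
[[387, 260, 60, 53, 1655]]
10 [385. 260.] [67. 74.]
20 [385. 268.] [66. 71.]
30 [386. 276.] [69. 67.]
40 [389. 286.] [70. 62.]
50 [393. 295.] [70. 56.]
60 [398. 306.] [69. 50.]
70 [404. 311.] [68. 47.]
80 [411. 314.] [65. 52.]
```

Request:
drive_tool(
  targets=[
    {"jaw": 0.17,"travel": [0,0,-0.001],"twist": 0},
    {"jaw": 0.22,"travel": [0,0,-0.001],"twist": 0},
    {"jaw": 0.3,"travel": [0,0,-0.001],"twist": 0},
    {"jaw": 0.35,"travel": [0,0,-0.001],"twist": 0},
    {"jaw": 0.4,"travel": [0,0,-0.001],"twist": 0},
    {"jaw": 0.45,"travel": [0,0,-0.001],"twist": 0},
    {"jaw": 0.5,"travel": [0,0,-0.001],"twist": 0},
    {"jaw": 0.5,"travel": [0,0,-0.001],"twist": 0},
  ],
)

```text
t: 25.77
eef_pos: [571.7, 338.8, 31.0]
tcp_rot: [-3.142, 0.0, 1.514]
ft_force: [0.8, 0.1, 0.3]
opening: 0.488
grip_force: 0.0
```

Request:
drive_tool(
  targets=[
    {"jaw": 0.5,"travel": [0,0,-0.01],"twist": 0},
    {"jaw": 0.5,"travel": [0,0,-0.03],"twist": 0},
    {"jaw": 0.5,"travel": [0,0,-0.06],"twist": 0},
    {"jaw": 0.5,"travel": [0,0,-0.1],"twist": 0},
    {"jaw": 0.5,"travel": [0.03,0,-0.14],"twist": 0},
    {"jaw": 0.5,"travel": [0.06,0,-0.17],"twist": 0},
    {"jaw": 0.5,"travel": [0.08,0,-0.18],"twist": 0},
    {"jaw": 0.5,"travel": [0.08,0,-0.18],"twist": 0},
  ],
)

```text
t: 26.43
eef_pos: [576.8, 423.3, 216.7]
tcp_rot: [3.135, -0.005, 1.517]
ft_force: [1.1, 0.4, -0.1]
opening: 0.502
grip_force: 0.0
```

```bash
python3 - <<'E'
from h import *
s=state();print(s["eef_pos"])
T=read_camera("top");S=read_camera("scene")
f=T["frame"].astype(int);m=((f[:,:,2]>f[:,:,0]+20));m[:160]=0;m[260:]=0;m[:,:165]=0;m[:,250:]=0
ys,xs=np.nonzero(m);P=np.array([ray(T,x,y,55)[:2] for x,y in zip(xs,ys)],np.float32);print(len(xs),cv2.minAreaRect(P))
a=cv2.resize(T["frame"][90:300,160:480],(400,262),interpolation=3);b=cv2.resize(S["frame"],(400,250),interpolation=3)
c=cv2.resize(S["frame"][220:350,350:550],(400,260),interpolation=3);d=cv2.resize(S["frame"][120:250,250:450],(400,260),interpolation=3)
cv2.imwrite('pics/fin.png',np.vstack([np.hstack([a,np.vstack([b,b[:12]])]),np.hstack([c,d])])[:,:,::-1])
E
```

```text
[576.75565965 423.27217748 216.73389918]
1276 ((567.451904296875, 271.3077697753906), (116.37887573242188, 67.66200256347656), 86.92057800292969)
```

View pics/fin.png

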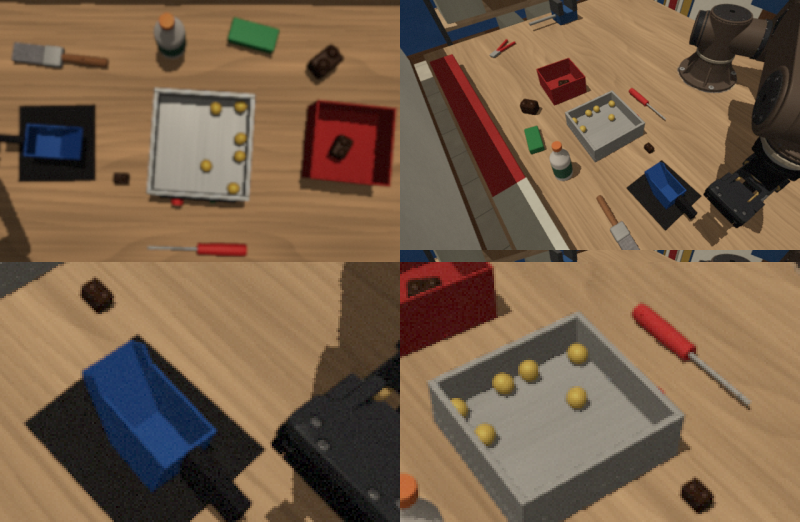

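The last picture shows the cup empty and upright on its mat, with its origin about 12 mm from the mat's middle. All six nuggets are in the tank, the lump is in the bin, the other things haven't moved, and the gripper is clear.

```bash
python3 -c "from cell import job_done; print(job_done())"
```

```text
the job is handed in; nothing more can be done
None
```

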